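# Gauge the wooden handle blanks in a leather workshop

### The job

Of the three round wooden blanks standing on the orange mat, only one has the right thickness: it passes down between the green go jaws of the stepped slot gauge and stops on the red no-go jaws under them. Gauge that one, lowering it upright between the green jaws until it stops on the red ones, then take it out again and stand it upright in the cork-floored tray beside the gauge. Leave the too-thick and the too-thin blank standing where they are.

Things in the scene. Friction and masses are not known exactly. Their poses are not given: they have to be found in the camera images.
- blank_mid: Round plain light-wood handle blank, a straight cylinder 90 mm tall standing upright on the bench; diameter 40 mm, about 85 g. Origin at the centre of its underside, z up along its axis; its yaw means nothing. One of the three candidates.
- blank_thick: Round plain light-wood handle blank, a straight cylinder 90 mm tall standing upright on the bench; diameter 58 mm, about 170 g. Origin at the centre of its underside, z up along its axis; its yaw means nothing. One of the three candidates.
- blank_thin: Round plain light-wood handle blank, a straight cylinder 90 mm tall standing upright on the bench; diameter 24 mm, about 40 g. Origin at the centre of its underside, z up along its axis; its yaw means nothing. One of the three candidates; easily knocked over.
- gauge: Fixed board 300 (x) x 150 (y) x 15 mm; origin under its centre, on the bench, z up. Slot gauge centred at x=+75, y=0: slot along y, 110 long, open at top and ends; between green jaws 52 wide in x (mouth bevelled to 64), heights 65 down to 40; between red jaws 30 wide, 40 down to 15. A good blank stops at height 40. Jaws reach 60 either side. Tray centred at x=-75, y=0: inside 100 x 100, floor at 18, rim top at 30 mm.
There are look-alikes about, which are no part of the job. What is shaped like the blank_mid but yellow is not meant.

How it is judged:
By the outcome, as a careful person would: the job done as asked, in the order asked, and still so for the second after the job is handed in, with the robot touching nothing.
It also fails if it takes over 40 s, if anything falls off the work surface, if the arm or the gripper's body presses on something with over 40 N, if the wrist force passes 120 N, or if a joint passes its speed limit or range.

### The arm

A 6-joint arm with a two-finger parallel gripper is mounted at the origin on the work surface. World frame = base frame: x ahead of the robot, y to its left, z up, the work surface at z = 0. Lengths are in m, angles in rad, forces in N, time in s.
With the tool pointing down it reaches from about 0.425 to 0.95 m from the base axis. Payload 3.5 kg.
Tool frame: the origin (TCP) lies at the centre of the arm's flange, where the gripper is bolted on; the fingertips stand 173 mm ahead of it and the grasp point (between the pads) lies 155 mm ahead of it (ctrl.tcp_to_grasp is the distance from the TCP to the grasp point, in m); z points along the fingers, x is the direction in which the jaws open and shut, and the axes are right-handed (so a half turn about z gives the same grasp; the last joint's range is limited). The gripper opens to 85 mm and grips with 20 to 120 N. Pads are 22 mm wide; open, the fingers measure 114 mm over their backs; the gripper's body (76 mm by 85 mm) begins 54 mm behind the grasp point. The pads swing forward as they close: fully open they stand 13 mm farther back than shut.
Start: joints at [-1.278, 0.286, 1.577, -0, 1.279, -0.15], TCP at [0.289, -0.61, 0.405] pointing down, gripper open.
Joint ranges: [-2.77, 2.77], [-0.9, 2.22], [0.21, 2.48], [-1.53, 4.67], [0.24, 2.81], [-2.84, 2.84]. Speed limits (rad/s): [2.79, 2.79, 3.14, 3.14, 3.14, 3.14].

### API

Orientations are given as a unit quaternion [x, y, z, w].
In Python, from plant import readout, imaging, ctrl, spotter gives the robot as it stands.
- The arm moves only by the tool apply_moves, never from a script. Its argument "steps" is a list of rows, each an object of numbers: "tx", "ty", "tz": the shift along the tool's x, y, z in mm; "wx", "wy", "wz": the turn, a rotation vector about the tool's x, y, z in rad. In form: [{"tx": .., "ty": .., "tz": .., "wx": .., "wy": .., "wz": ..}, ...]. A call has 1 to 12 rows; each row is the pose to reach, as a shift and turn from the pose commanded when the call began, along the tool's axes at that moment; what a row does not reach only later rows make up. A row lasts 1/10 s, in which the tool goes at most 50 mm and 8.59 degrees, less where a joint would pass 70% of its speed; a pose out of reach is approached as far as the arm can. A call with a gripper value outside its range is refused whole. "hand" is the opening, from 0 (shut) to 1 (fully open), set as the call begins (left out, the last holds). The fingers move at their own pace and stop on an object; "force" is the grip in N (left out, the last holds). Time passes only in rows, so rows that repeat a pose let the fingers close. It gives the time, the measured TCP pose, the force and the opening at its end, in the units of the state.
- readout.get_state(): the state, without advancing time (a new reading comes with each control period).
- imaging.read_camera(name): name is "scene" or "top"; returns a dict with "img" (480x640x3 uint8, red, green, blue), "vfov" (degrees; the focal length in pixels is half the picture's height over the tangent of half this angle, whatever the lens; pixels are square), "cx", "cy" (the principal point, pixels), "k1" (the pictures are not rectified: a ray, as slopes to the right and down, at radius r is drawn at 1 + k1 r^2 times it, then the intrinsics apply), "R" (3x3) and "t" (3): a world point X has camera coordinates R X + t. Camera axes: x right, y down, z forward; pixel columns grow to the right and rows downward; lengths in m; the calibration is good to about 2 mm. A picture is of the moment at which its call begins. There is no depth.
- ctrl.sign_off(): hands the job in, once; it reports no verdict.
Trained networks look in the newest picture that a camera, given by its name, has taken for a name from the list of things; names that differ only in an ending like _2 or _b are one class to them, and where a whole thing is asked for, a point or a joint stands for the part that bears it (a point fixed in the world has none). Each returns a list of dicts, best first, with "confidence" (0 to 1); they miss things now and then, are a little off and sometimes report something else, mostly with a low value. They report only what shows in the picture. A call takes as long as a camera call. They do not tell look-alikes from the thing itself.
- spotter.trace(camera, label): "region" (480x640 bool, what is visible of it) and "uv" ([column, row] in pixels, amid what is visible of it).
The state is a dict: "time": time; "qpos": joint angles; "dq": joint speeds; "joint_efforts": joint torques, N m; "eef_pos": TCP position; "tcp_rot": TCP orientation; "contact_force": force on the tool from outside, world axes, zero at the start; "wrist_torque": the same for the moment, N m; "opening": opening from 0.0 (shut) to 1.0 (fully open).
Only numpy, scipy, OpenCV 4.12 (cv2) and the standard library are available. Lean on these libraries where they do the work, as an engineer would, in place of code of your own. Each camera call takes 0.05 s, during which the arm holds its last target.

## Working session

There is one attempt and no reset: what is moved stays moved. The work goes in short steps, Python scripts to look and compute and a tool call to move; the robot and the scene stay as the last step left them, time stands still between calls to the robot, and variables do not carry over. Pictures are saved under pics/ and viewed, and the job is handed in when it is done.

Besides the shell and the picture viewer there is one more tool, called after "Emit:" as name(argument=value, ...) on one line, values as JSON. apply_moves: Moves the arm, as the interface text tells. Its arguments: {"type":"object","properties":{"steps":{"type":"array","items":{"type":"object","properties":{"tx":{"type":"number"},"ty":{"type":"number"},"tz":{"type":"number"},"wx":{"type":"number"},"wy":{"type":"number"},"wz":{"type":"number"}}}},"hand":{"type":"number"},"force":{"type":"number"}},"required":["steps"]}

```bash
mkdir -p pics
cat > h.py <<'E'
import numpy as np, cv2
from plant import readout, imaging, ctrl, spotter
def K(c):
    f=c["img"].shape[0]/2/np.tan(np.radians(c["vfov"])/2)
    return np.array([[f,0,c["cx"]],[0,f,c["cy"]],[0,0,1.]])
def proj(c,P):
    P=np.atleast_2d(P).astype(float)
    uv,_=cv2.projectPoints(P,cv2.Rodrigues(np.array(c["R"]))[0],np.array(c["t"],float),K(c),np.array([c["k1"],0,0,0.]))
    return uv[:,0]
def ray(c,uv):
    n=cv2.undistortPoints(np.array([[uv]],float),K(c),np.array([c["k1"],0,0,0.]))[0,0]
    R=np.array(c["R"]);t=np.array(c["t"])
    return -R.T@t, R.T@np.array([n[0],n[1],1.])
def onz(c,uv,z):
    o,d=ray(c,uv); return o+d*(z-o[2])/d[2]
def save(c,n): cv2.imwrite("pics/"+n,c["img"][:,:,::-1])
E
python3 - <<'E'
from h import *
s=readout.get_state();print(s)
for n in["scene","top"]:
    c=imaging.read_camera(n);save(c,n+"0.png");print(n,c["vfov"],c["k1"],-np.array(c["R"]).T@np.array(c["t"]))
    for l in["blank_mid","blank_thick","blank_thin","gauge"]:
        for d in spotter.trace(n,l):
            ys,xs=np.where(d["region"]);print(n,l,round(d["confidence"],2),np.round(d["uv"]),xs.min(),xs.max(),ys.min(),ys.max(),onz(c,d["uv"],0.045 if l!="gauge" else 0.015).round(3))
E
```

```text
{'time': 0.0, 'qpos': array([-1.27800006e+00,  2.87171458e-01,  1.57819930e+00, -1.63308219e-05,
        1.27860986e+00, -1.49985524e-01]), 'dq': array([-0.00081205,  0.00047402,  0.00095883, -0.00093472,  0.00045962,
       -0.00117121]), 'joint_efforts': array([-3.43394786e-04, -4.05982268e+01, -2.92629147e+01, -1.38936866e-04,
        5.78096719e-03, -3.37373329e-06]), 'eef_pos': array([ 0.28916554, -0.60963734,  0.40333076]), 'tcp_rot': array([ 8.45120369e-01, -5.34574725e-01, -9.07475962e-04, -7.75980910e-04]), 'contact_force': array([ 0.68899014, -0.14556309,  0.76481796]), 'wrist_torque': array([ 0.00646577,  0.00296479, -0.02576247]), 'opening': 1.0006911794578126}
scene 52.2362197063389 -0.019994977976444072 [ 1.11187333 -0.08656051  0.46198615]
scene blank_mid 0.96 [278. 282.] 260 296 243 319 [ 0.673 -0.066  0.045]
scene blank_mid 0.61 [211. 279.] 189 230 243 317 [ 0.656 -0.148  0.045]
scene blank_thick 0.72 [116. 236.] 88 147 201 277 [ 0.545 -0.279  0.045]
scene blank_thick 0.64 [482. 227.] 380 577 160 298 [0.611 0.227 0.045]
scene blank_thin 0.7 [267. 209.] 255 275 176 233 [ 0.516 -0.067  0.045]
scene gauge 0.85 [480. 231.] 380 576 161 298 [0.583 0.242 0.015]
top 50.71398414422318 0.01809514825369045 [ 0.47097434 -0.02608996  0.94060396]
top blank_mid 0.95 [343. 171.] 331 354 158 189 [ 0.679 -0.065  0.045]
top blank_mid 0.7 [406. 228.] 391 419 213 239 [ 0.576 -0.177  0.045]
top blank_mid 0.59 [391. 179.] 377 404 167 196 [ 0.664 -0.15   0.045]
top blank_thick 0.75 [465. 240.] 439 486 221 258 [ 0.555 -0.278  0.045]
top blank_thin 0.61 [342. 266.] 337 352 260 274 [ 0.508 -0.062  0.045]
top gauge 0.89 [177. 253.] 124 232 163 337 [0.533 0.239 0.015]
```

```bash
cd pics; python3 -c "
import cv2
for n in ['scene0','top0']:
    i=cv2.imread(n+'.png');print(i.shape);cv2.imwrite(n+'b.png',cv2.resize(i,(800,600),interpolation=cv2.INTER_CUBIC))"
```

```text
(480, 640, 3)
(480, 640, 3)
```

View pics/scene0.png

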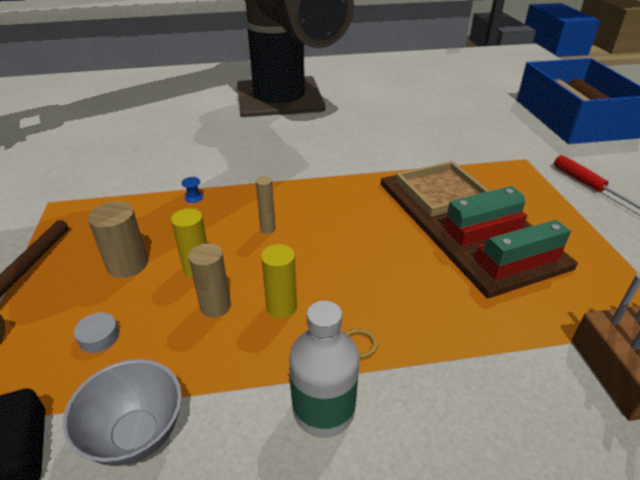

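View pics/top0.png

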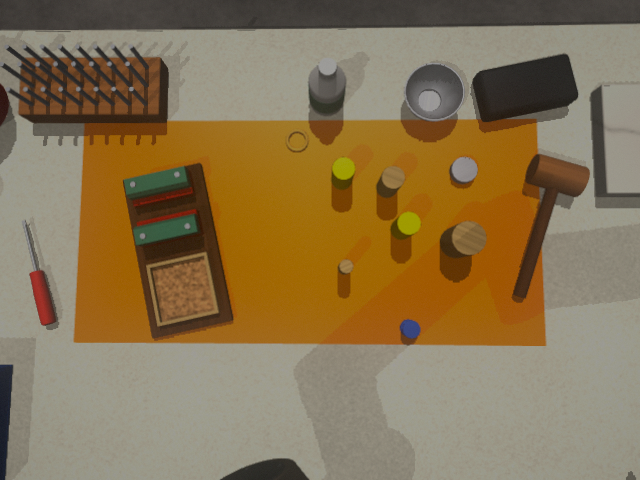

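The two yellow look-alikes are at top-view (343,170) and (408,224). The wooden mid blank is at (391,178), the thick one at (468,238), the thin one at (346,267) and the gauge at about (178,250). Next I'll fit these more precisely.

Run:
```python
from h import *
from scipy.optimize import least_squares
cams={}
det={}
for n in["scene","top"]:
    c=imaging.read_camera(n);cams[n]=c
    det[n]={l:spotter.trace(n,l) for l in["blank_mid","gauge"]}
t=np.linspace(0,2*np.pi,60)
def hull(c,x,y,r=.02,h=.09):
    P=np.array([[x+r*np.cos(a),y+r*np.sin(a),z] for z in(0,h) for a in t])
    return cv2.convexHull(proj(c,P).astype(np.float32))[:,0]
def mask(hl):
    m=np.zeros((480*4,640*4),np.uint8);cv2.fillPoly(m,[np.round(hl*4+1.5).astype(int)],1);return cv2.resize(m.astype(np.float32),(640,480),interpolation=cv2.INTER_AREA)
def reg(n,uv):
    d=min(det[n]["blank_mid"],key=lambda d:np.hypot(*(np.array(d["uv"])-uv)));print(n,d["uv"],d["confidence"]);return d["region"].astype(np.float32)
R={"scene":reg("scene",(211,279)),"top":reg("top",(391,179))}
from scipy.optimize import minimize
for use in(["scene"],["top"],["scene","top"]):
    f=lambda p:sum(np.abs(mask(hull(cams[n],*p))-R[n]).sum()/R[n].sum() for n in use)
    r=minimize(f,[.66,-.15],method="Nelder-Mead",options=dict(initial_simplex=[[.66,-.15],[.67,-.15],[.66,-.14]]));print(use,r.x.round(4),r.fun)
c=cams["top"]["img"];cv2.imwrite("pics/gt.png",cv2.resize(c[150:350,110:250,::-1],None,fx=3,fy=3,interpolation=cv2.INTER_CUBIC))
c=cams["scene"]["img"];cv2.imwrite("pics/gs.png",cv2.resize(c[150:310,370:590,::-1],None,fx=3.5,fy=3.5,interpolation=cv2.INTER_CUBIC))
```

```text
scene [212.0, 280.1] 0.77
top [387.6, 182.7] 0.8
['scene'] [ 0.6583 -0.1485] 0.07107014209032059
['top'] [ 0.6571 -0.1486] 0.07470472157001495
['scene', 'top'] [ 0.6572 -0.1486] 0.15035471320152283
```

View pics/gt.png

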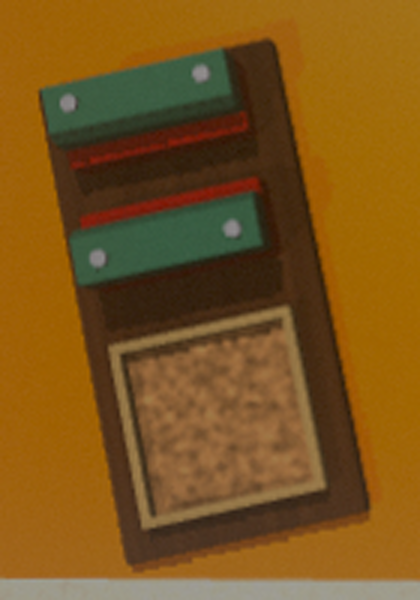

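View pics/gs.png

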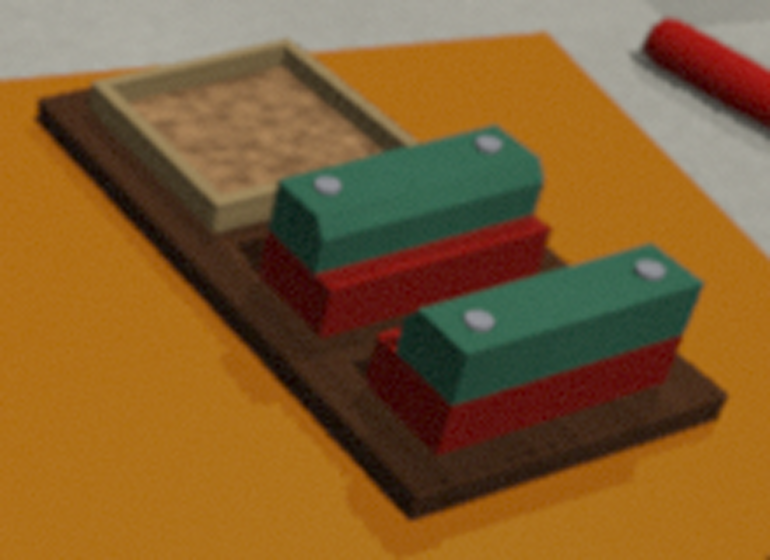

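```bash
cat > fitg.py <<'E'
from h import *
from scipy.optimize import least_squares
T=[((273,40),(150,-75,15)),((369,513),(-150,-75,15)),((128,565),(-150,75,15)),((217.5,418.5),(-75,0,30)),((40,90),(135,55,65)),((222,50),(135,-55,65)),((78,287),(15,55,65)),((265,245),(15,-55,65))]
S=[((40,103),(-150,-75,15)),((413,498),(150,-75,15)),((724,395),(150,75,15)),((415,312),(107,-55,65)),((470,352),(135,-55,65)),((702,285),(135,55,65)),((652,245),(107,55,65)),((280,185),(15,-55,65)),((498,125),(15,55,65))]
ct=imaging.read_camera("top");cs=imaging.read_camera("scene")
def W(p,L):
    L=np.array(L)/1000.;c,s=np.cos(p[2]),np.sin(p[2])
    return np.c_[p[0]+c*L[:,0]-s*L[:,1],p[1]+s*L[:,0]+c*L[:,1],L[:,2]]
def res(p,w=(1,1)):
    a=proj(ct,W(p,[l for _,l in T]))-(np.array([u for u,_ in T])-1)/3-[110,150]
    b=proj(cs,W(p,[l for _,l in S]))-(np.array([u for u,_ in S])-1)/3.5-[370,150]
    return np.r_[a*w[0],b*w[1]].ravel()
for w in((1,1),(1,0),(0,1)):
    r=least_squares(res,[.53,.24,.17],args=(w,),loss="soft_l1");print(w,r.x.round(4))
    if w==(1,1): print(res(r.x).reshape(-1,2).round(1).tolist());p=r.x
for n,L in(("slot",[75,0,0]),("tray",[-75,0,0])): print(n,W(p,[L]).round(4))
print("T0 x axis etc")
from scipy.spatial.transform import Rotation as Ro
print(Ro.from_quat(readout.get_state()["tcp_rot"]).as_matrix().round(4), ctrl.tcp_to_grasp)
E
python3 fitg.py
```

```text
(1, 1) [0.5416 0.2406 0.2199]
[[-0.3, -1.2], [-0.4, -0.7], [-0.9, -0.1], [-0.3, -0.9], [0.6, -0.9], [0.6, -1.0], [0.2, -0.7], [-0.6, -0.3], [-1.3, -2.0], [0.6, -0.9], [1.8, -0.7], [0.4, -1.1], [-1.4, 0.3], [0.4, -0.8], [-0.6, -1.1], [-1.1, -2.0], [-0.9, -0.6]]
(1, 0) [0.5402 0.2403 0.2242]
(0, 1) [0.5432 0.2406 0.2144]
slot [[0.6148 0.257  0.    ]]
tray [[0.4684 0.2243 0.    ]]
T0 x axis etc
[[ 4.285e-01 -9.036e-01  0.000e+00]
 [-9.036e-01 -4.285e-01 -1.000e-04]
 [ 1.000e-04  0.000e+00 -1.000e+00]] 0.1547
```

Emit:
apply_moves(steps=[{"tx":-24,"ty":-48,"wz":-0.04},{"tx":-48,"ty":-96,"wz":-0.1},{"tx":-72,"ty":-144,"wz":-0.16},{"tx":-95,"ty":-192,"wz":-0.22},{"tx":-118,"ty":-240,"wz":-0.28},{"tx":-141,"ty":-288,"wz":-0.34},{"tx":-164,"ty":-336,"wz":-0.34},{"tx":-187,"ty":-384,"wz":-0.34},{"tx":-210,"ty":-432,"wz":-0.34},{"tx":-233,"ty":-480,"wz":-0.34},{"tx":-248,"ty":-510,"wz":-0.34},{"tx":-259,"ty":-530,"wz":-0.34}], hand=1)

```text
$.steps[0]: bad value
```

Emit:
apply_moves(steps=[{"tz":0},{"tz":0}])

```text
$.steps[0]: bad value
```

```bash
cat >> h.py <<'E'
from scipy.spatial.transform import Rotation as Ro
def go(x,y,z):
    s=readout.get_state();M=Ro.from_quat(s["tcp_rot"]).as_matrix();e=s["eef_pos"]
    print("t",s["time"],"eef",e.round(4),"xaxis",M[:,0].round(3),"zaxis",M[:,2].round(4),"F",s["contact_force"].round(1),"op",round(s["opening"],3),"q",s["qpos"].round(2))
    print("shift mm",((M.T@(np.array([x,y,z])-e))*1000).round(1))
E
python3 -c "
from h import *
go(.657,-.1485,.213)
c=imaging.read_camera('scene');save(c,'s1.png')"
```

```text
t 0.9 eef [ 0.2892 -0.6099  0.4048] xaxis [ 0.428 -0.904  0.   ] zaxis [ 0.e+00 -1.e-04 -1.e+00] F [0.3 0.2 0.1] op 0.999 q [-1.28  0.29  1.58 -0.    1.28 -0.15]
shift mm [-259.3 -530.   191.7]
```

View pics/s1.png

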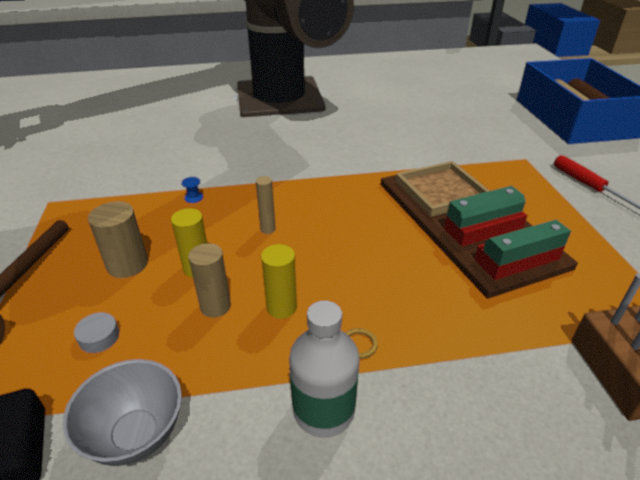

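The call was refused because every row needs all six keys. The scene hasn't changed: the mid blank is still at (211,280).

Emit:
apply_moves(steps=[{"tx":-24,"ty":-48,"tz":0,"wx":0,"wy":0,"wz":-0.04},{"tx":-48,"ty":-96,"tz":0,"wx":0,"wy":0,"wz":-0.1},{"tx":-72,"ty":-144,"tz":0,"wx":0,"wy":0,"wz":-0.16},{"tx":-95,"ty":-192,"tz":0,"wx":0,"wy":0,"wz":-0.22},{"tx":-118,"ty":-240,"tz":0,"wx":0,"wy":0,"wz":-0.28},{"tx":-141,"ty":-288,"tz":0,"wx":0,"wy":0,"wz":-0.34},{"tx":-164,"ty":-336,"tz":0,"wx":0,"wy":0,"wz":-0.34},{"tx":-187,"ty":-384,"tz":0,"wx":0,"wy":0,"wz":-0.34},{"tx":-210,"ty":-432,"tz":0,"wx":0,"wy":0,"wz":-0.34},{"tx":-233,"ty":-480,"tz":0,"wx":0,"wy":0,"wz":-0.34},{"tx":-248,"ty":-510,"tz":0,"wx":0,"wy":0,"wz":-0.34},{"tx":-259,"ty":-530,"tz":0,"wx":0,"wy":0,"wz":-0.34}], hand=1)

```text
time: 2.15
eef_pos: [0.6585, -0.1463, 0.4049]
tcp_rot: [0.924, -0.383, 0.0, -0.0]
contact_force: [0.2, -0.1, -0.2]
opening: 0.999
```

Emit:
apply_moves(steps=[{"tx":0,"ty":0,"tz":0,"wx":0,"wy":0,"wz":0},{"tx":0,"ty":0,"tz":0,"wx":0,"wy":0,"wz":0}])

```text
time: 2.35
eef_pos: [0.6574, -0.1479, 0.4045]
tcp_rot: [0.924, -0.383, -0.0, 0.0]
contact_force: [0.4, -0.4, 0.7]
opening: 1.0
```

```bash
python3 -c "
from h import *
go(.657,-.1485,.213)
c=imaging.read_camera('scene');save(c,'s2.png')"
```

```text
t 2.35 eef [ 0.6574 -0.1479  0.4045] xaxis [ 0.707 -0.707 -0.   ] zaxis [-6.e-04 -4.e-04 -1.e+00] F [ 0.4 -0.4  0.7] op 1.0 q [-0.37  0.28  1.58 -0.    1.28  0.41]
shift mm [1.000e-01 6.000e-01 1.915e+02]
```

View pics/s2.png

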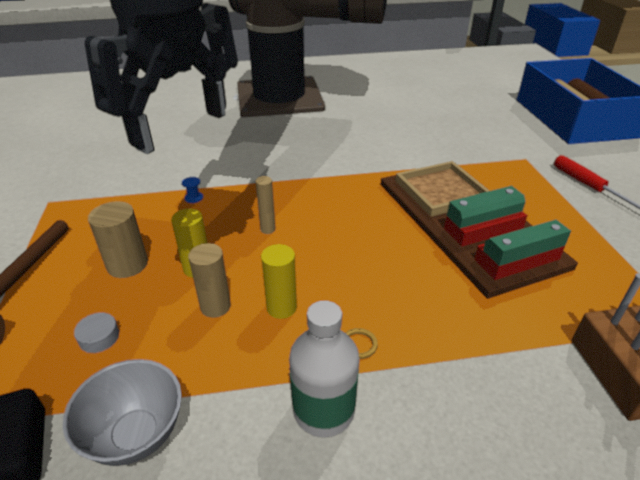

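The fingertips at (143,140) and (216,100) straddle the mid blank, and neither is over a neighbour. Descending now.

Emit:
apply_moves(steps=[{"tx":0,"ty":0.5,"tz":40,"wx":0,"wy":0,"wz":0},{"tx":0,"ty":0.5,"tz":80,"wx":0,"wy":0,"wz":0},{"tx":0,"ty":0.5,"tz":110,"wx":0,"wy":0,"wz":0},{"tx":0,"ty":0.5,"tz":135,"wx":0,"wy":0,"wz":0},{"tx":0,"ty":0.5,"tz":155,"wx":0,"wy":0,"wz":0},{"tx":0,"ty":0.5,"tz":172,"wx":0,"wy":0,"wz":0},{"tx":0,"ty":0.5,"tz":185,"wx":0,"wy":0,"wz":0},{"tx":0,"ty":0.5,"tz":191,"wx":0,"wy":0,"wz":0},{"tx":0,"ty":0.5,"tz":191,"wx":0,"wy":0,"wz":0},{"tx":0,"ty":0.5,"tz":191,"wx":0,"wy":0,"wz":0}])

```text
time: 3.4
eef_pos: [0.6572, -0.1494, 0.2147]
tcp_rot: [0.923, -0.384, 0.001, -0.0]
contact_force: [-0.2, 0.1, -0.4]
opening: 1.005
```

Emit:
apply_moves(steps=[{"tx":0,"ty":0,"tz":0,"wx":0,"wy":0,"wz":0},{"tx":0,"ty":0,"tz":0,"wx":0,"wy":0,"wz":0},{"tx":0,"ty":0,"tz":0,"wx":0,"wy":0,"wz":0},{"tx":0,"ty":0,"tz":0,"wx":0,"wy":0,"wz":0},{"tx":0,"ty":0,"tz":0,"wx":0,"wy":0,"wz":0},{"tx":0,"ty":0,"tz":0,"wx":0,"wy":0,"wz":0},{"tx":0,"ty":0,"tz":0,"wx":0,"wy":0,"wz":0},{"tx":0,"ty":0,"tz":0,"wx":0,"wy":0,"wz":0}], hand=0.3, force=35)

```text
time: 4.2
eef_pos: [0.6571, -0.1492, 0.2144]
tcp_rot: [0.923, -0.384, 0.0, -0.0]
contact_force: [-0.6, 0.8, 4.1]
opening: 0.464
```

```bash
python3 -c "
from h import *
go(.6148,.257,.213)
c=imaging.read_camera('scene');save(c,'s3.png')"
```

```text
t 4.2 eef [ 0.6571 -0.1492  0.2144] xaxis [ 0.705 -0.709  0.001] zaxis [ 1.e-03 -2.e-04 -1.e+00] F [-0.6  0.8  4.1] op 0.464 q [-0.37  0.48  1.69  0.    0.97  0.41]
shift mm [-317.8 -256.5    1.3]
```

View pics/s3.png

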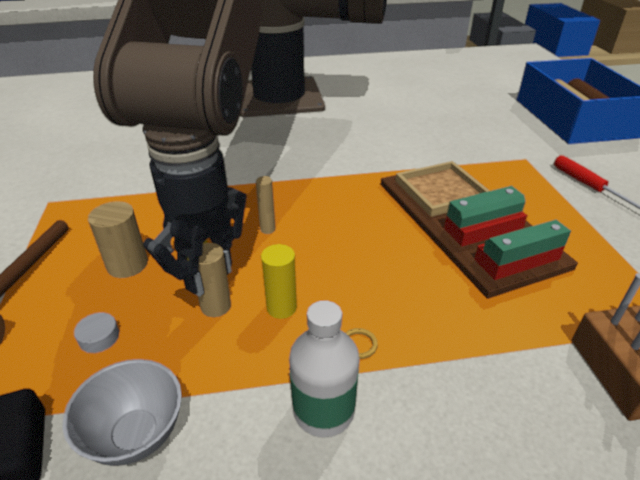

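The fingers hold the blank at (212,285), and the opening of 0.464 is about 39.5 mm, which matches 40 mm. Lifting.

Emit:
apply_moves(steps=[{"tx":0,"ty":0,"tz":-8,"wx":0,"wy":0,"wz":0},{"tx":0,"ty":0,"tz":-25,"wx":0,"wy":0,"wz":0},{"tx":0,"ty":0,"tz":-50,"wx":0,"wy":0,"wz":0},{"tx":0,"ty":0,"tz":-80,"wx":0,"wy":0,"wz":0},{"tx":0,"ty":0,"tz":-110,"wx":0,"wy":0,"wz":0},{"tx":0,"ty":0,"tz":-135,"wx":0,"wy":0,"wz":0},{"tx":0,"ty":0,"tz":-150,"wx":0,"wy":0,"wz":0},{"tx":0,"ty":0,"tz":-155,"wx":0,"wy":0,"wz":0},{"tx":0,"ty":0,"tz":-155,"wx":0,"wy":0,"wz":0}])

```text
time: 5.15
eef_pos: [0.6567, -0.1491, 0.369]
tcp_rot: [0.923, -0.384, 0.0, -0.0]
contact_force: [-0.3, -0.4, -1.9]
opening: 0.459
```

Emit:
apply_moves(steps=[{"tx":-12,"ty":-10,"tz":0,"wx":0,"wy":0,"wz":0},{"tx":-36,"ty":-29,"tz":0,"wx":0,"wy":0,"wz":0},{"tx":-68,"ty":-55,"tz":0,"wx":0,"wy":0,"wz":0},{"tx":-104,"ty":-84,"tz":0,"wx":0,"wy":0,"wz":0},{"tx":-140,"ty":-113,"tz":0,"wx":0,"wy":0,"wz":0},{"tx":-176,"ty":-142,"tz":0,"wx":0,"wy":0,"wz":0},{"tx":-212,"ty":-171,"tz":0,"wx":0,"wy":0,"wz":0},{"tx":-248,"ty":-200,"tz":0,"wx":0,"wy":0,"wz":0},{"tx":-280,"ty":-226,"tz":0,"wx":0,"wy":0,"wz":0},{"tx":-302,"ty":-244,"tz":0,"wx":0,"wy":0,"wz":0},{"tx":-314,"ty":-253,"tz":0,"wx":0,"wy":0,"wz":0},{"tx":-318,"ty":-256,"tz":0,"wx":0,"wy":0,"wz":0}])

```text
time: 6.35
eef_pos: [0.613, 0.2587, 0.367]
tcp_rot: [0.924, -0.383, -0.001, 0.001]
contact_force: [0.9, -0.2, -1.1]
opening: 0.461
```

Emit:
apply_moves(steps=[{"tx":0,"ty":0,"tz":0,"wx":0,"wy":0,"wz":0},{"tx":0,"ty":0,"tz":0,"wx":0,"wy":0,"wz":0},{"tx":0,"ty":0,"tz":0,"wx":0,"wy":0,"wz":0}])

```text
time: 6.65
eef_pos: [0.6144, 0.2555, 0.3686]
tcp_rot: [0.923, -0.385, -0.0, 0.0]
contact_force: [0.5, -1.0, -2.0]
opening: 0.459
```

```bash
python3 -c "
from h import *
go(.6148,.257,.254)
c=imaging.read_camera('scene');save(c,'s4.png');d=imaging.read_camera('top')
a=c['img'][60:310,360:640];a=cv2.resize(a,None,fx=1.9,fy=1.9,interpolation=cv2.INTER_CUBIC)
b=d['img'][120:370,90:270];b=cv2.resize(b,None,fx=1.4,fy=1.9,interpolation=cv2.INTER_CUBIC)
cv2.imwrite('pics/m4.png',np.hstack([a,b])[:,:,::-1])"
```

```text
t 6.65 eef [0.6144 0.2555 0.3686] xaxis [ 0.704 -0.71   0.   ] zaxis [-2.e-04 -3.e-04 -1.e+00] F [ 0.5 -1.  -2. ] op 0.459 q [ 0.24  0.29  1.63 -0.    1.21  1.03]
shift mm [ -0.8  -1.4 114.6]
```

View pics/m4.png

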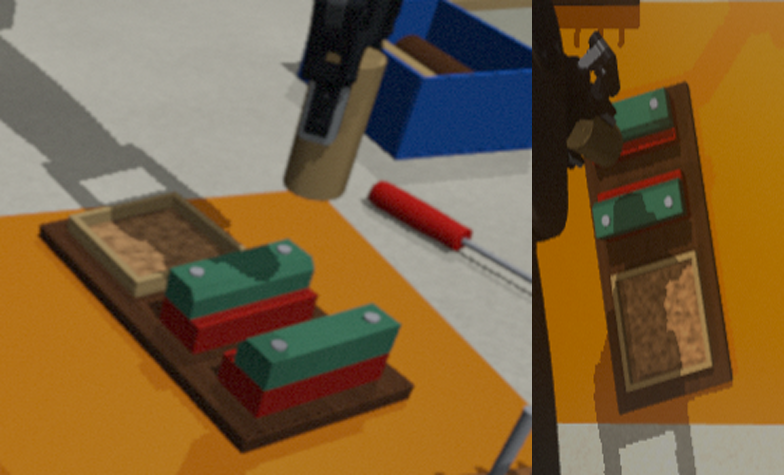

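```bash
python3 -c "
from h import *
for n in ['scene','top']:
  c=imaging.read_camera(n);im=c['img'].copy()
  t=np.linspace(0,6.283,40)
  for z in(.154,.244):
    P=np.c_[.6144+.02*np.cos(t),.2555+.02*np.sin(t),0*t+z]
    cv2.polylines(im,[np.round(proj(c,P)).astype(np.int32)],1,(0,255,255),1)
  a=im[40:200,480:600] if n=='scene' else im[120:280,80:200]
  cv2.imwrite('pics/o_'+n+'.png',cv2.resize(a,None,fx=3,fy=3)[:,:,::-1])
a=cv2.imread('pics/o_scene.png');b=cv2.imread('pics/o_top.png');cv2.imwrite('pics/o5.png',np.hstack([a,b]))
"
```

```text
(no output)
```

View pics/o5.png

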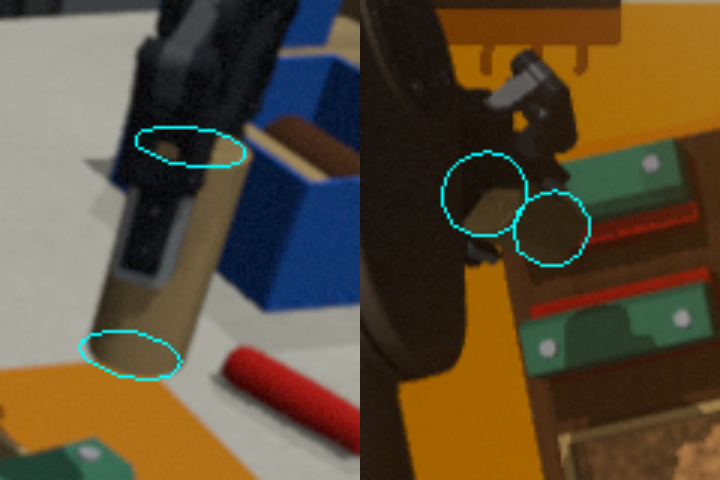

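The held blank matches the predicted upright outline to within about 2 px and is centred over the slot, so I'm lowering it.

Emit:
apply_moves(steps=[{"tx":0,"ty":0,"tz":15,"wx":0,"wy":0,"wz":0},{"tx":0,"ty":0,"tz":40,"wx":0,"wy":0,"wz":0},{"tx":0,"ty":0,"tz":62,"wx":0,"wy":0,"wz":0},{"tx":0,"ty":0,"tz":76,"wx":0,"wy":0,"wz":0},{"tx":0,"ty":0,"tz":84,"wx":0,"wy":0,"wz":0},{"tx":0,"ty":0,"tz":90,"wx":0,"wy":0,"wz":0},{"tx":0,"ty":0,"tz":95,"wx":0,"wy":0,"wz":0},{"tx":0,"ty":0,"tz":100,"wx":0,"wy":0,"wz":0},{"tx":0,"ty":0,"tz":103,"wx":0,"wy":0,"wz":0},{"tx":0,"ty":0,"tz":105,"wx":0,"wy":0,"wz":0},{"tx":0,"ty":0,"tz":105,"wx":0,"wy":0,"wz":0},{"tx":0,"ty":0,"tz":105,"wx":0,"wy":0,"wz":0}])

```text
time: 8.05
eef_pos: [0.6141, 0.2569, 0.264]
tcp_rot: [0.923, -0.384, 0.0, -0.0]
contact_force: [-0.7, -0.6, -1.0]
opening: 0.457
```

```bash
cat > v.py <<'E'
from h import *
import sys
def v(name):
    c=imaging.read_camera('scene');d=imaging.read_camera('top')
    a=c['img'][60:310,360:640];a=cv2.resize(a,None,fx=1.9,fy=1.9,interpolation=cv2.INTER_CUBIC)
    b=d['img'][120:370,90:270];b=cv2.resize(b,None,fx=1.4,fy=1.9,interpolation=cv2.INTER_CUBIC)
    cv2.imwrite('pics/'+name,np.hstack([a,b])[:,:,::-1])
E
python3 -c "
from v import *
go(.6148,.257,.2544);v('m5.png')"
```

```text
t 8.05 eef [0.6141 0.2569 0.264 ] xaxis [ 0.705 -0.709  0.   ] zaxis [ 5.e-04  2.e-04 -1.e+00] F [-0.7 -0.6 -1. ] op 0.457 q [0.24 0.41 1.7  0.   1.04 1.03]
shift mm [ 0.4 -0.6  9.6]
```

View pics/m5.png

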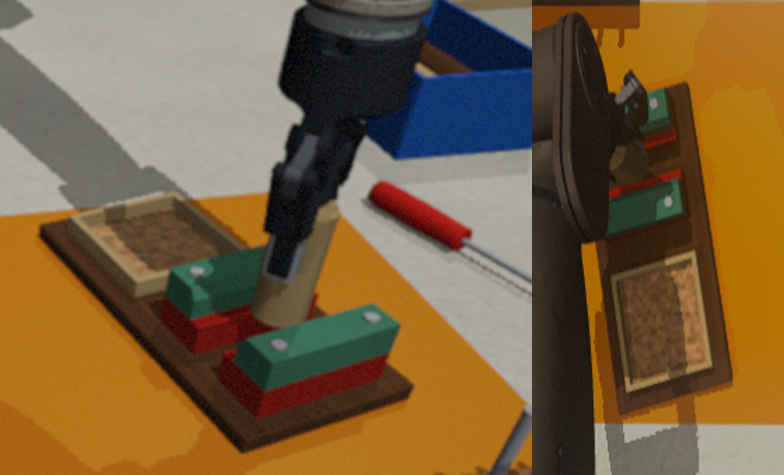

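The blank is inside the green jaws with its bottom at about 50 mm and no side force. I'll lower it slowly until it touches.

Emit:
apply_moves(steps=[{"tx":0,"ty":0,"tz":2,"wx":0,"wy":0,"wz":0},{"tx":0,"ty":0,"tz":4,"wx":0,"wy":0,"wz":0},{"tx":0,"ty":0,"tz":6,"wx":0,"wy":0,"wz":0},{"tx":0,"ty":0,"tz":7.5,"wx":0,"wy":0,"wz":0},{"tx":0,"ty":0,"tz":8.5,"wx":0,"wy":0,"wz":0},{"tx":0,"ty":0,"tz":9.5,"wx":0,"wy":0,"wz":0},{"tx":0,"ty":0,"tz":9.5,"wx":0,"wy":0,"wz":0}])

```text
time: 8.85
eef_pos: [0.6141, 0.2569, 0.2544]
tcp_rot: [0.923, -0.384, 0.0, -0.0]
contact_force: [0.1, -0.6, 0.1]
opening: 0.461
```

Emit:
apply_moves(steps=[{"tx":0,"ty":0,"tz":1,"wx":0,"wy":0,"wz":0},{"tx":0,"ty":0,"tz":1,"wx":0,"wy":0,"wz":0}])

```text
time: 9.05
eef_pos: [0.6142, 0.257, 0.2543]
tcp_rot: [0.923, -0.384, 0.0, -0.0]
contact_force: [-2.2, 0.5, 4.8]
opening: 0.457
```

Emit:
apply_moves(steps=[{"tx":0,"ty":0,"tz":1,"wx":0,"wy":0,"wz":0},{"tx":0,"ty":0,"tz":1,"wx":0,"wy":0,"wz":0},{"tx":0,"ty":0,"tz":1,"wx":0,"wy":0,"wz":0}])

```text
time: 9.35
eef_pos: [0.6143, 0.257, 0.2543]
tcp_rot: [0.923, -0.384, 0.0, -0.0]
contact_force: [-3.8, -1.4, 7.5]
opening: 0.459
```

```bash
python3 -c "
from v import *
go(.4684,.2243,.2544);v('m6.png')"
```

```text
t 9.35 eef [0.6143 0.257  0.2543] xaxis [ 0.705 -0.709  0.   ] zaxis [ 3.e-04  2.e-04 -1.e+00] F [-3.8 -1.4  7.5] op 0.459 q [0.24 0.42 1.7  0.   1.02 1.03]
shift mm [-79.7 126.5  -0.2]
```

View pics/m6.png

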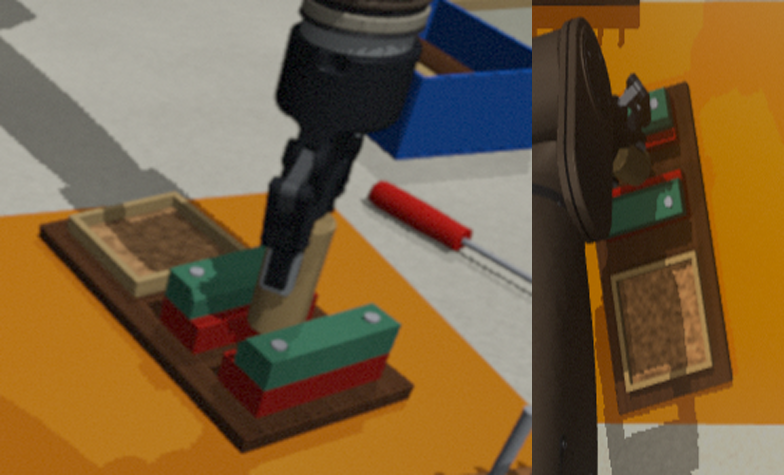

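The blank stopped at TCP z 0.2543, so its bottom is at 40 mm, and further commanded descent only raised the force to 7.5 N: it rests on the red jaws. I'll take it out and carry it over the tray.

Emit:
apply_moves(steps=[{"tx":0,"ty":0,"tz":-5,"wx":0,"wy":0,"wz":0},{"tx":0,"ty":0,"tz":-15,"wx":0,"wy":0,"wz":0},{"tx":0,"ty":0,"tz":-30,"wx":0,"wy":0,"wz":0},{"tx":0,"ty":0,"tz":-48,"wx":0,"wy":0,"wz":0},{"tx":0,"ty":0,"tz":-64,"wx":0,"wy":0,"wz":0},{"tx":0,"ty":0,"tz":-74,"wx":0,"wy":0,"wz":0},{"tx":0,"ty":0,"tz":-77,"wx":0,"wy":0,"wz":0},{"tx":0,"ty":0,"tz":-77,"wx":0,"wy":0,"wz":0}])

```text
time: 10.25
eef_pos: [0.6141, 0.2569, 0.3301]
tcp_rot: [0.923, -0.384, 0.001, -0.0]
contact_force: [-0.2, 0.8, -2.1]
opening: 0.456
```

Emit:
apply_moves(steps=[{"tx":-6,"ty":9,"tz":0,"wx":0,"wy":0,"wz":0},{"tx":-17,"ty":27,"tz":0,"wx":0,"wy":0,"wz":0},{"tx":-31,"ty":49,"tz":0,"wx":0,"wy":0,"wz":0},{"tx":-46,"ty":73,"tz":0,"wx":0,"wy":0,"wz":0},{"tx":-60,"ty":95,"tz":0,"wx":0,"wy":0,"wz":0},{"tx":-71,"ty":113,"tz":0,"wx":0,"wy":0,"wz":0},{"tx":-78,"ty":123,"tz":0,"wx":0,"wy":0,"wz":0},{"tx":-80,"ty":126,"tz":0,"wx":0,"wy":0,"wz":0},{"tx":-80,"ty":126,"tz":0,"wx":0,"wy":0,"wz":0},{"tx":-80,"ty":126,"tz":0,"wx":0,"wy":0,"wz":0}])

```text
time: 11.25
eef_pos: [0.4689, 0.2248, 0.3294]
tcp_rot: [0.923, -0.384, 0.0, -0.0]
contact_force: [0.1, -0.5, -1.0]
opening: 0.46
```

```bash
python3 -c "
from v import *
go(.4684,.2243,.2324);v('m7.png')"
```

```text
t 11.25 eef [0.4689 0.2248 0.3294] xaxis [ 0.705 -0.709  0.   ] zaxis [ 9.e-04  2.e-04 -1.e+00] F [ 0.1 -0.5 -1. ] op 0.46 q [ 0.25  0.02  2.02 -0.    1.1   1.04]
shift mm [-0.   0.8 97. ]
```

View pics/m7.png

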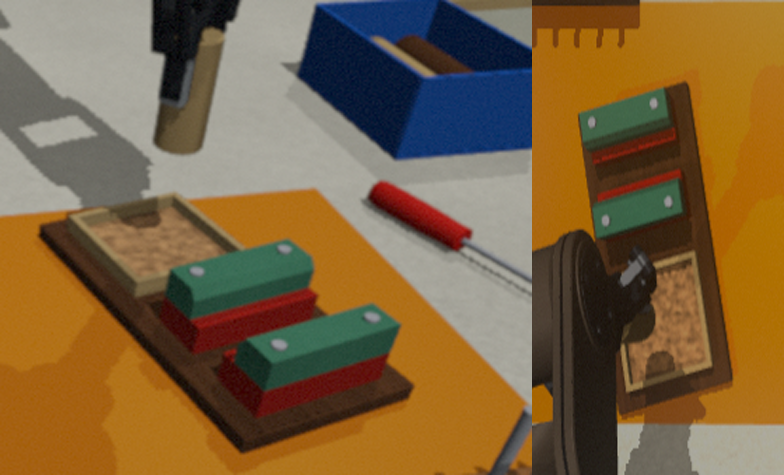

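The blank hangs upright over the tray. Lowering it.

Emit:
apply_moves(steps=[{"tx":0,"ty":0,"tz":15,"wx":0,"wy":0,"wz":0},{"tx":0,"ty":0,"tz":38,"wx":0,"wy":0,"wz":0},{"tx":0,"ty":0,"tz":58,"wx":0,"wy":0,"wz":0},{"tx":0,"ty":0,"tz":73,"wx":0,"wy":0,"wz":0},{"tx":0,"ty":0,"tz":83,"wx":0,"wy":0,"wz":0},{"tx":0,"ty":0,"tz":89,"wx":0,"wy":0,"wz":0},{"tx":0,"ty":0,"tz":92,"wx":0,"wy":0,"wz":0},{"tx":0,"ty":0,"tz":94,"wx":0,"wy":0,"wz":0},{"tx":0,"ty":0,"tz":96,"wx":0,"wy":0,"wz":0},{"tx":0,"ty":0,"tz":96,"wx":0,"wy":0,"wz":0},{"tx":0,"ty":0,"tz":96,"wx":0,"wy":0,"wz":0}])

```text
time: 12.45
eef_pos: [0.4684, 0.2248, 0.2337]
tcp_rot: [0.923, -0.384, 0.0, -0.0]
contact_force: [0.6, -0.2, -1.5]
opening: 0.459
```

Emit:
apply_moves(steps=[{"tx":0,"ty":0,"tz":1,"wx":0,"wy":0,"wz":0},{"tx":0,"ty":0,"tz":1,"wx":0,"wy":0,"wz":0}])

```text
time: 12.65
eef_pos: [0.4684, 0.2247, 0.2325]
tcp_rot: [0.923, -0.384, 0.0, -0.0]
contact_force: [1.0, 0.0, -0.8]
opening: 0.459
```

Emit:
apply_moves(steps=[{"tx":0,"ty":0,"tz":1,"wx":0,"wy":0,"wz":0},{"tx":0,"ty":0,"tz":1,"wx":0,"wy":0,"wz":0}])

```text
time: 12.85
eef_pos: [0.4686, 0.2248, 0.2324]
tcp_rot: [0.923, -0.384, 0.0, -0.0]
contact_force: [-1.0, -0.1, 4.5]
opening: 0.46
```

The blank is on the cork floor, with 4.5 N of contact at z 0.2324. Releasing.

Emit:
apply_moves(steps=[{"tx":0,"ty":0,"tz":0,"wx":0,"wy":0,"wz":0},{"tx":0,"ty":0,"tz":0,"wx":0,"wy":0,"wz":0},{"tx":0,"ty":0,"tz":0,"wx":0,"wy":0,"wz":0},{"tx":0,"ty":0,"tz":0,"wx":0,"wy":0,"wz":0},{"tx":0,"ty":0,"tz":0,"wx":0,"wy":0,"wz":0},{"tx":0,"ty":0,"tz":0,"wx":0,"wy":0,"wz":0},{"tx":0,"ty":0,"tz":0,"wx":0,"wy":0,"wz":0},{"tx":0,"ty":0,"tz":0,"wx":0,"wy":0,"wz":0}], hand=1)

```text
time: 13.65
eef_pos: [0.4683, 0.2247, 0.2312]
tcp_rot: [0.923, -0.384, -0.0, 0.0]
contact_force: [0.2, -0.1, -0.6]
opening: 1.0
```

```bash
python3 -c "
from v import *
go(.4684,.2243,.40);v('m8.png')"
```

```text
t 13.65 eef [0.4683 0.2247 0.2312] xaxis [ 0.705 -0.709 -0.   ] zaxis [-0. -0. -1.] F [ 0.2 -0.1 -0.6] op 1.0 q [ 0.25  0.16  2.07 -0.    0.9   1.04]
shift mm [   0.4    0.2 -168.8]
```

View pics/m8.png

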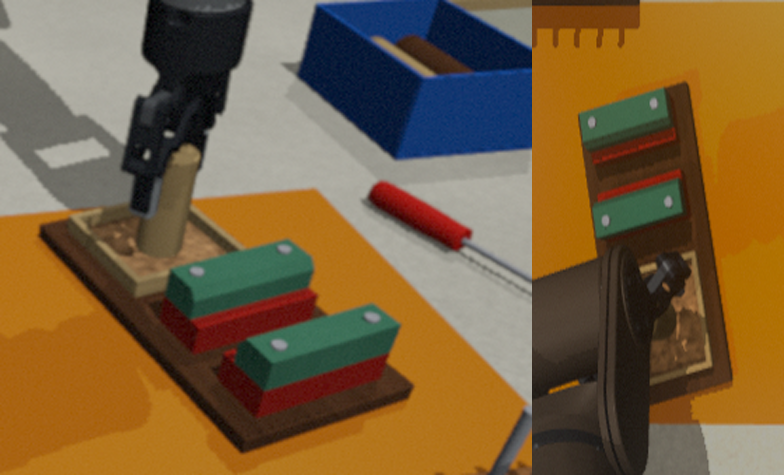

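The blank stands free in the tray with the fingers open. Retreating straight up.

Emit:
apply_moves(steps=[{"tx":0,"ty":0,"tz":-8,"wx":0,"wy":0,"wz":0},{"tx":0,"ty":0,"tz":-24,"wx":0,"wy":0,"wz":0},{"tx":0,"ty":0,"tz":-48,"wx":0,"wy":0,"wz":0},{"tx":0,"ty":0,"tz":-78,"wx":0,"wy":0,"wz":0},{"tx":0,"ty":0,"tz":-108,"wx":0,"wy":0,"wz":0},{"tx":0,"ty":0,"tz":-135,"wx":0,"wy":0,"wz":0},{"tx":0,"ty":0,"tz":-155,"wx":0,"wy":0,"wz":0},{"tx":0,"ty":0,"tz":-165,"wx":0,"wy":0,"wz":0},{"tx":0,"ty":0,"tz":-165,"wx":0,"wy":0,"wz":0},{"tx":0,"ty":0,"tz":-165,"wx":0,"wy":0,"wz":0},{"tx":0,"ty":0,"tz":-165,"wx":0,"wy":0,"wz":0}])

```text
time: 14.85
eef_pos: [0.4679, 0.2246, 0.3945]
tcp_rot: [0.923, -0.384, -0.001, 0.001]
contact_force: [-0.3, 1.3, -0.6]
opening: 1.0
```

```bash
python3 -c "
from v import *
go(.4684,.2243,.40)
c=imaging.read_camera('scene');save(c,'s9.png')
im=c['img'];t=np.linspace(0,6.283,40)"
```

```text
t 14.85 eef [0.4679 0.2246 0.3945] xaxis [ 0.705 -0.709 -0.002] zaxis [-3.e-03 -7.e-04 -1.e+00] F [-0.3  1.3 -0.6] op 1.0 q [ 0.25 -0.05  1.97  0.    1.23  1.04]
shift mm [ 0.6 -0.1 -5.5]
```

View pics/s9.png

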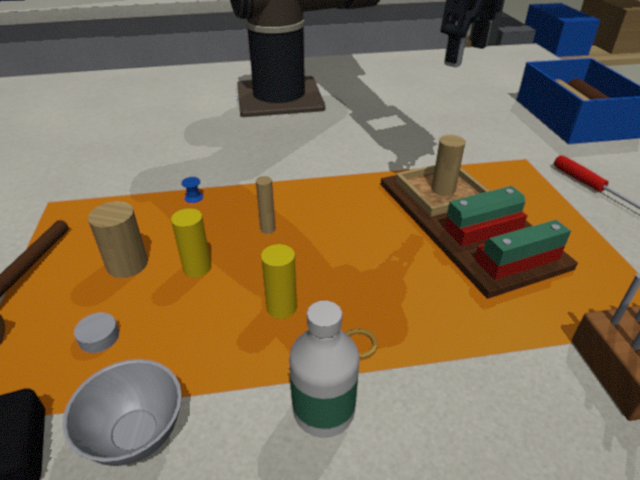

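The blank stands upright in the tray at (448,168). The thick blank (120,240), the thin blank (266,205) and both yellow ones are where they were, and the gripper is clear. Handing in.

```bash
python3 -c "
from h import *
print(ctrl.sign_off())"
```

```text
the job is handed in; nothing more can be done
None
```

I gauged the 40 mm wooden blank, stood it upright in the cork-floored tray, and handed the job in at about 15 s of the 40 s allowed.

- **Gauging:** The blank went down between the green jaws with no noticeable side force. It stopped with its underside at 40 mm, on the red jaws, and the force rose to 7.5 N as I pressed lightly.
- **Placing:** I lifted it out, set it on the tray floor (contact at the expected 18 mm height), opened the fingers and backed straight up.
- **Last checks:** The final picture shows it upright in the tray. The thick, thin and yellow blanks are where they were at the start, and the gripper is well clear.
- **Problems:** My first two move calls were refused for missing keys, and nothing moved. The two cameras disagreed by about 3 mm on the gauge position, inside the 6 mm clearance on each side of the slot. No check failed.

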